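# Prop open the hood of a bench air-filter unit and press its filter cover home

### The arm

A 7-joint arm with a two-finger parallel gripper is mounted at the origin on a cart in front of the work surface, level with it; the furniture and walls round the work are solid. World frame = base frame: x ahead of the robot, y to its left, z up, the work surface at z = 0. Lengths are in m, angles in rad, forces in N, time in s.
With the tool pointing down it reaches from about 0.35 to 0.9 m from the base axis. Payload 19.9 kg.
Tool frame: the origin (TCP) lies between the finger pads; the fingertips stand 19 mm ahead of it and the grasp point (between the pads) is the TCP; z points along the fingers, y is the direction in which the jaws open and shut (so a half turn about z gives the same grasp; the last joint's range is limited). The gripper opens to 94 mm and grips with 3 to 60 N. Pads are 16 mm wide; open, the fingers measure 119 mm over their backs; the gripper's body (75 mm by 177 mm) begins 78 mm behind the grasp point.
Start: joints at [-1.216, 0.417, -0.01, 1.614, 0.005, 1.111, -0.053], TCP at [0.242, 0.576, 0.224] pointing down, gripper open.
Joint ranges: [-2.81, 2.81], [-0.39, 2.02], [-1.27, 1.25], [0.06, 2.57], [-1.19, 4.33], [0.19, 2], [-2.82, 2.82]. Speed limits (rad/s): [1.89, 1.89, 2.39, 2.39, 3.01, 3.01, 3.01].

### API

Orientations are given as a 3x3 rotation matrix whose columns are the frame's x, y, z axes.
In Python, from rig import robot gives the robot as it stands. Calls block until the motion is done:
- robot.move_ptp(position, orientation): joint-space move of the TCP to a pose.
- robot.move_linear(position, velocity=0.15, frame=None, threshold=None): straight line of the TCP; frame=None keeps the orientation; velocity is the mean speed in m/s. With threshold (N) it stops when the force on the tool has changed by that much, and returns True; else False.
- robot.goto_joints(angles): joint-space move.
- robot.gripper_to(opening): finger opening in m; the grip force is fixed at half the most; returns when the fingers have stopped.
- robot.pause(seconds).
- robot.ik(position, orientation): joint angles nearest the present ones, or None.
- robot.get_state(): the state.
- robot.grab_frame(name): name is "scene" or "top"; returns the picture (400x640x3 uint8, red, green, blue); there is no depth.
- robot.camera_info(name): a dict with "fx", "fy", "cx", "cy" (pixels), "dist" ([k1, k2, p1, p2, k3] as OpenCV has them; the pictures are not rectified), "rvec" (rotation vector, rad) and "tvec" (3), from world to camera coordinates, as OpenCV has them. Camera axes: x right, y down, z forward; pixel columns grow to the right and rows downward; lengths in m; the calibration is good to about 2 mm. A picture is of the moment at which its call begins. camera_info takes no time and is no camera call.
A pose or a line that the arm cannot do raises robot.PlanningError and nothing moves.
- robot.sign_off(): hands the job in, once; it reports no verdict.
The state is a dict: "time": time; "qpos": joint angles; "joint_vel": joint speeds; "effort": joint torques, N m; "ee_pos": TCP position; "tool_rot": TCP orientation; "force": force on the tool from outside, world axes, zero at the start; "moment": the same for the moment, N m; "opening": finger opening in m.
Only numpy, scipy, OpenCV 4.12 (cv2) and the standard library are available. Lean on these libraries where they do the work, as an engineer would, in place of code of your own. Each camera call takes 0.05 s, during which the arm holds its last target.

### The job

The filter cover inside the bench air-filter unit has popped up. Raise the hood by its black handle until it stands fully open, swing the prop rod up by its red sleeve as far as it goes, then lower the hood until its yellow notch sits on the rod tip and the rod holds it up. With the hood propped, use the seating tool, not your fingers, to press squarely on the middle of the cover until it is fully home, and stand the tool upright on the table again; leave the beaker, flask and dish alone.

Things in the scene. Friction and masses are not known exactly. Their poses are not given: they have to be found in the camera images.
- filter_unit: Grey housing, fixed to the table, 220 mm deep (x) and wide (y), plus a 90 mm flange on its right (-y) side for the prop rod; side walls 96 mm high, front wall 72 mm. Origin under the centre of the housing on the table, x to the back (hinge), y left. Inside, a deck slopes at 25 degrees (0.436 rad), rising to the back and facing the robot; the filter cover is near its middle, 12 mm behind the unit's origin.
- hood (a joint): Hinge of the white hood (0.9 kg, 206 mm long, 226 mm wide, 20 mm front and side skirts) about the unit's y axis at the top of its back wall: 0 shut, grows as the front rises, stop at 1.40 rad. The handle needs up to about 6 N. The hinge is stiff enough that the hood stays by itself above about 1.33 rad; below about 1.28 rad it falls shut unless held or propped. Resting on the rod it reads about 1.08 rad. The rod touches the hood only with its tip in the notch.
- hood_hinge (a point): Point on the hood's hinge line, in the middle of the hood's width: 100 mm behind and 100 mm above the unit's origin.
- hood_handle (a point): Centre of the hood's black handle bar, 12 mm thick, 110 mm long parallel to the hinge, on two slanting steel arms; 222 mm ahead of the hinge line and 32 mm above it when shut. It stands about 25 mm ahead of and 25 mm above the hood's front top edge, so it can be gripped across from above at any hood angle (the bar turns between the fingers).
- prop_rod (a joint): Hinge of the prop rod about the unit's y axis: 0 lying level, pointing to the back, in its rest fork; grows as the tip rises; stop at 0.828 rad. Slight friction holds it wherever it is left. Seated in the notch it reads about 0.80 rad; a rod left at 0.72 rad or more is caught by the notch as the hood comes down.
- rod_pivot (a point): Pivot of the prop rod, at unit x -72, y -165, z 88 mm.
- rod_sleeve (a point): Centre of the red grip sleeve of the rod, 17 mm thick, 50 mm long along the rod, 100 mm from the pivot. The rod is steel, 10 mm thick, 197 mm long; its axis runs 55 mm outside the housing's right wall and 76 mm above the flange. Grip across it (fingers closing along the unit's y). Once the hood is open its notch bracket hangs over the rod, so come with the gripper leaning back toward the robot about 25 to 35 degrees.
- rod_tip (a point): Centre of the 14 mm ball at the free end of the rod, 197 mm from the pivot.
- notch_seat (a point): Point of the hood where the centre of the ball lies when it is seated in the yellow V-shaped notch; 130 mm ahead of and 30 mm above the hinge line (hood shut) on a bracket beside the hood's right edge; the notch is open downward.
- filter_cover (a joint): Travel of the filter cover into the deck in m: 0 to 0.0015 at the start (popped up, orange band showing), 0.008 fully home. It moves square to the deck against about 8 N and stays where it is pushed.
- cover_top (a point): Centre of the top face of the round black cover, 60 mm across; its z axis points out of the deck, square to it, leaning 25 degrees from vertical toward the unit's front. At the start the top stands 14 mm above the deck, fully home 6 mm. The raised hood hangs over it, so the tool must come leaning along this axis.
- seating_tool: Loose seating tool, 114 mm high, 0.16 kg, standing upright on the table: round white pad 44 mm across at the foot, short steel neck, blue round handle 29 mm thick from 34 to 114 mm above the foot. Origin at the centre of the pad's underside, z along the handle, upward.
- tool_centre (a point): Centre of the seating tool, on its axis, 57 mm above the pad's underside.
- tool_foot (a point): Centre of the underside of the tool's pad, the face that presses.
- beaker: Low glass beaker, 62 mm across, 68 mm high, origin at the centre of its underside; a bystander.
- flask: Conical flask, 63 mm across, 105 mm high, origin at the centre of its underside; a bystander.
- dish: Flat round dish, 60 mm across, 14 mm high, origin at the centre of its underside; a bystander.

How it is judged:
By the outcome, as a careful person would: the job done as asked, in the order asked, and still so for the second after the job is handed in, with the robot touching nothing.
It also fails if it takes over 72 s, if anything falls off the work surface, if the arm or the gripper's body presses on something with over 40 N, if the wrist force passes 120 N, or if a joint passes its speed limit or range.

## Working session

There is one attempt and no reset: what is moved stays moved. The work goes in short steps, each a Python script; the robot and the scene stay as the last script left them, time stands still between calls to the robot, and variables do not carry over. Pictures are saved under pics/ and viewed, and the job is handed in when it is done.

```bash
ls; mkdir -p pics; python3 - <<'E'
from rig import robot
import cv2
for n in("scene","top"):
    f=robot.grab_frame(n); cv2.imwrite(f"pics/{n}0.png",f[:,:,::-1]); print(robot.camera_info(n))
s=robot.get_state(); print({k:s[k] for k in("time","ee_pos","tool_rot","opening","force")})
E
```

```text
pics
{'fx': 362.43968866030394, 'fy': 362.43968866030394, 'cx': 318.5156363446337, 'cy': 198.1995501064551, 'dist': array([0.00451509, 0.        , 0.        , 0.        , 0.        ]), 'rvec': array([ 2.21194819, -0.7401858 ,  0.29630871]), 'tvec': array([-0.51730069,  0.30687894,  1.07085589])}
{'fx': 497.5167657166171, 'fy': 497.5167657166171, 'cx': 325.6747120591397, 'cy': 202.15815576842112, 'dist': array([0.03927061, 0.        , 0.        , 0.        , 0.        ]), 'rvec': array([ 2.17449234, -2.11388286,  0.13012605]), 'tvec': array([-0.02601709,  0.6126978 ,  1.37139532])}
{'time': 0.1, 'ee_pos': array([0.24139878, 0.57616587, 0.22392004]), 'tool_rot': array([[-9.22324091e-01,  3.86417070e-01, -3.43841319e-04],
       [ 3.86417216e-01,  9.22323544e-01, -1.00728396e-03],
       [-7.20987730e-05, -1.06190847e-03, -9.99999434e-01]]), 'opening': 0.0941580008378091, 'force': array([-1.05747016, -0.26927304, -0.57438687])}
```

View pics/scene0.png

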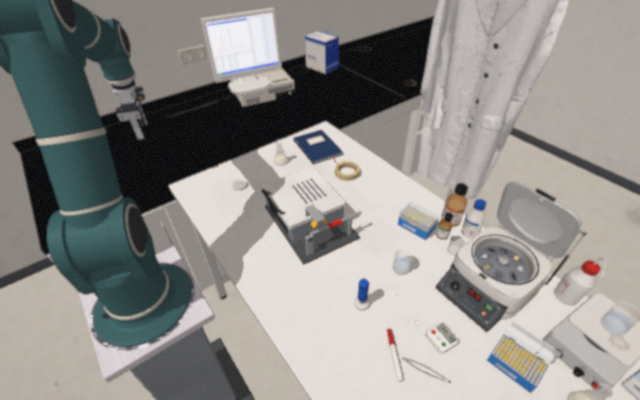

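View pics/top0.png

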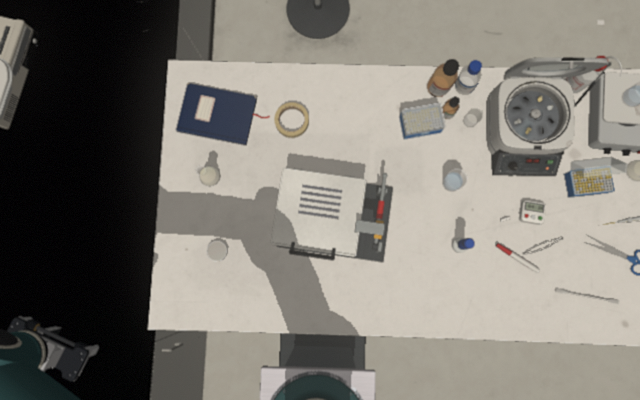

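The scene view shows the unit at about (310,215) and the blue-handled tool at (362,293). The top view shows the unit at (335,210), the red sleeve at (380,210), the black handle at (313,251) and the tool at (462,244). I'll zoom in next.

```bash
cat > h.py <<'E'
import numpy as np, cv2
from rig import robot
def cam(n):
    c=robot.camera_info(n); K=np.array([[c['fx'],0,c['cx']],[0,c['fy'],c['cy']],[0,0,1]])
    R=cv2.Rodrigues(np.array(c['rvec']))[0]; return K,np.array(c['dist']),R,np.array(c['tvec']),np.array(c['rvec'])
def ray(n,px):
    K,d,R,t,_=cam(n)
    u=cv2.undistortPoints(np.array([[px]],float),K,d)[0,0]
    v=R.T@np.array([u[0],u[1],1]); return -R.T@t, v/np.linalg.norm(v)
def onz(n,px,z):
    o,v=ray(n,px); return o+v*(z-o[2])/v[2]
def proj(n,P):
    K,d,R,t,r=cam(n); return cv2.projectPoints(np.array(P,float).reshape(-1,3),r,t,K,d)[0][:,0]
def tri(p1,p2):
    o1,v1=ray('scene',p1);o2,v2=ray('top',p2)
    A=np.array([v1,-v2]).T; s=np.linalg.lstsq(A,o2-o1,rcond=None)[0]
    a=o1+s[0]*v1;b=o2+s[1]*v2; return (a+b)/2,np.linalg.norm(a-b)
def grab(n,tag=None):
    f=robot.grab_frame(n)
    if tag: cv2.imwrite(f"pics/{n}_{tag}.png",f[:,:,::-1])
    return f
def crop(f,x0,y0,x1,y1,k,name):
    cv2.imwrite(f"pics/{name}.png",cv2.resize(f[y0:y1,x0:x1,::-1],None,fx=k,fy=k,interpolation=cv2.INTER_CUBIC))
E
python3 - <<'E'
from h import *
t=cv2.imread('pics/top0.png')[:,:,::-1]; s=cv2.imread('pics/scene0.png')[:,:,::-1]
crop(t,260,140,420,280,5,'tz'); crop(s,250,160,390,265,5,'sz')
for n,f in(('top',t),('scene',s)):
    hsv=cv2.cvtColor(np.ascontiguousarray(f),cv2.COLOR_RGB2HSV)
    for c,(lo,hi) in {'red':((0,130,90),(8,255,255)),'yel':((15,120,90),(35,255,255)),'blue':((105,120,60),(125,255,255))}.items():
        m=cv2.inRange(hsv,lo,hi); k,l,st,ce=cv2.connectedComponentsWithStats(m)
        print(n,c,[(ce[i].round(1).tolist(),st[i].tolist()) for i in range(1,k) if st[i,4]>12])
E
```

```text
top red [([601.0, 68.3], [596, 66, 10, 5, 19]), ([380.0, 208.5], [377, 201, 7, 17, 88]), ([503.9, 248.9], [497, 244, 14, 11, 54])]
top yel [([377.5, 236.3], [374, 235, 8, 4, 26])]
top blue [([474.8, 66.4], [470, 61, 11, 13, 106]), ([468.7, 243.0], [465, 239, 8, 9, 54]), ([632.4, 258.8], [628, 256, 10, 8, 37])]
scene red [([334.9, 223.0], [329, 219, 13, 9, 69]), ([590.4, 267.8], [582, 261, 18, 14, 173]), ([471.2, 291.6], [469, 290, 5, 5, 18]), ([477.2, 296.6], [475, 295, 5, 5, 16]), ([390.2, 336.7], [388, 330, 6, 14, 52]), ([594.6, 384.8], [593, 383, 5, 5, 17])]
scene yel [([455.5, 204.2], [447, 199, 18, 11, 128]), ([313.6, 223.8], [311, 221, 7, 7, 34]), ([444.4, 225.8], [440, 223, 10, 6, 36]), ([505.6, 344.4], [502, 339, 8, 12, 20]), ([504.7, 353.8], [502, 350, 6, 8, 16]), ([517.2, 358.0], [513, 351, 9, 15, 24]), ([524.2, 354.5], [522, 351, 5, 8, 13]), ([507.8, 356.3], [506, 353, 5, 8, 13]), ([542.1, 367.7], [540, 364, 5, 8, 14])]
scene blue [([331.5, 51.3], [313, 39, 26, 27, 290]), ([332.2, 68.0], [327, 64, 12, 9, 49]), ([318.0, 147.5], [297, 132, 42, 28, 487]), ([479.5, 204.4], [475, 200, 10, 10, 81]), ([402.8, 221.9], [399, 219, 12, 7, 37]), ([422.3, 232.0], [414, 226, 21, 13, 85]), ([362.8, 289.8], [359, 280, 9, 21, 155]), ([512.6, 373.2], [488, 355, 47, 36, 236])]
```

View pics/tz.png

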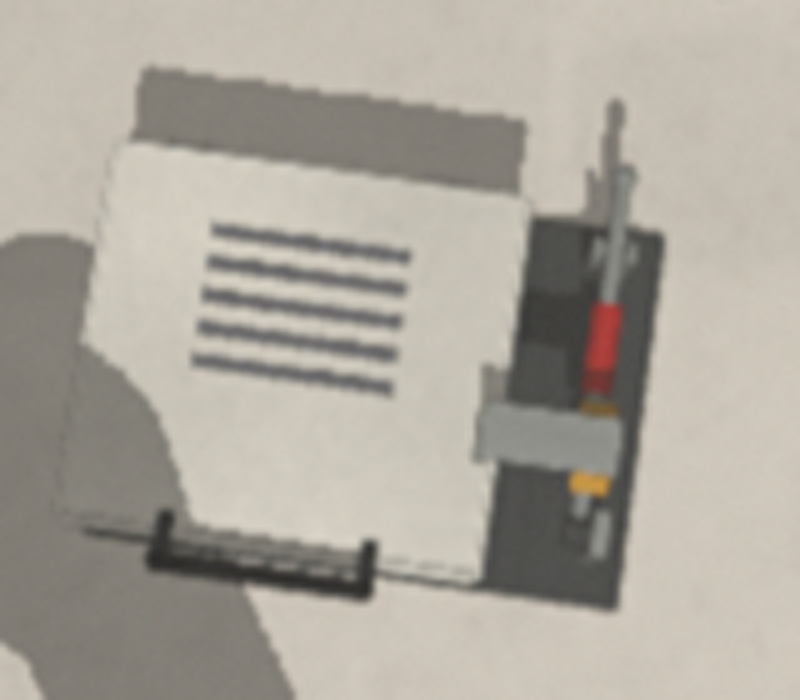

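View pics/sz.png

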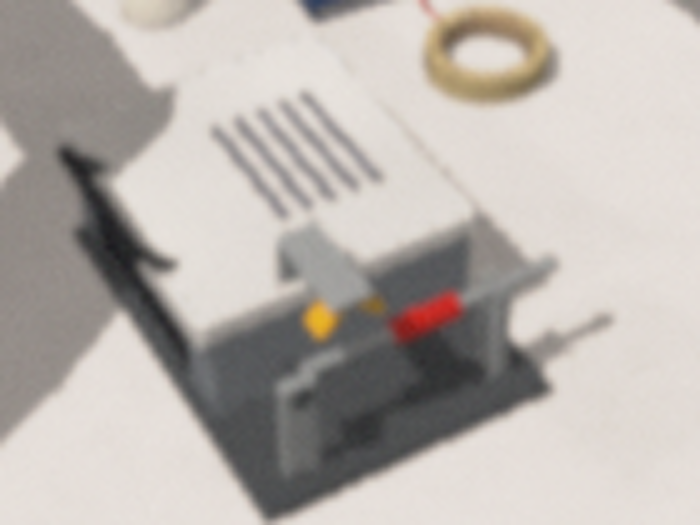

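```bash
cat > fit.py <<'E'
from h import *
from scipy.optimize import least_squares
T=lambda x,y:(260+x/5,140+y/5); S=lambda x,y:(250+x/5,160+y/5)
obs=[('top',(125,-165,88),T(625,176)),('top',(28,-165,90),T(603,348)),('top',(110,-200,12),T(663,233)),('top',(-110,-200,12),T(615,608)),
('top',(-122,55,132),T(150,556)),('top',(-122,-55,132),T(371,585)),
('scene',(125,-165,88),S(552,264)),('scene',(28,-165,90),S(427,316)),('scene',(-110,-200,0),S(270,522)),('scene',(110,-200,12),S(550,388)),('scene',(-122,55,132),S(68,153)),('scene',(-122,-55,132),S(165,265))]
def W(p,P):
    c,s=np.cos(p[2]),np.sin(p[2]); x,y,z=np.array(P)/1000
    return np.array([p[0]+c*x-s*y,p[1]+s*x+c*y,z])
def res(p): return np.concatenate([proj(n,W(p,P))[0]-o for n,P,o in obs])
r=least_squares(res,[.45,0,0],loss='soft_l1')
if __name__=='__main__':
    print(r.x); print(res(r.x).reshape(-1,2).round(1))
    for n in('top','scene'):
        K,d,R,t,_=cam(n); print(n,(-R.T@t).round(3))
    for n,P,o in obs: print(n,P,onz(n,o,P[2]/1000).round(4),W(r.x,P).round(4))
    # tool: blue centroids
    print('tool tri',tri((362.8,289.8),(468.7,243.0)))
E
python3 fit.py
python3 - <<'E'
from h import *
t=cv2.imread('pics/top0.png')[:,:,::-1]; s=cv2.imread('pics/scene0.png')[:,:,::-1]
crop(t,440,220,490,265,10,'tt'); crop(s,340,265,390,320,10,'st')
E
```

```text
[ 0.58402007  0.00695837 -0.11952243]
[[ 0.3 -0.7]
 [ 0.1 -0.7]
 [ 1.2 -0.4]
 [ 0.8  0. ]
 [ 1.3 -0.3]
 [-1.4  0.1]
 [-0.7 -0. ]
 [-0.7  0.1]
 [-0.7  1.3]
 [ 0.6 -1. ]
 [-0.6 -0. ]
 [-6.4 -2.9]]
top [ 0.422 -0.032  1.441]
scene [ 0.087 -0.787  0.939]
top (125, -165, 88) [ 0.6864 -0.171   0.088 ] [ 0.6885 -0.1718  0.088 ]
top (28, -165, 90) [ 0.5902 -0.16    0.09  ] [ 0.5921 -0.1602  0.09  ]
top (110, -200, 12) [ 0.6681 -0.2012  0.012 ] [ 0.6694 -0.2047  0.012 ]
top (-110, -200, 12) [ 0.451  -0.1763  0.012 ] [ 0.451  -0.1785  0.012 ]
top (-122, 55, 132) [0.4686 0.0795 0.132 ] [0.4694 0.0761 0.132 ]
top (-122, -55, 132) [ 0.4568 -0.0367  0.132 ] [ 0.4563 -0.0331  0.132 ]
scene (125, -165, 88) [ 0.6902 -0.1733  0.088 ] [ 0.6885 -0.1718  0.088 ]
scene (28, -165, 90) [ 0.5941 -0.1614  0.09  ] [ 0.5921 -0.1602  0.09  ]
scene (-110, -200, 0) [ 0.4558 -0.1757  0.    ] [ 0.451  -0.1785  0.    ]
scene (110, -200, 12) [ 0.6647 -0.2068  0.012 ] [ 0.6694 -0.2047  0.012 ]
scene (-122, 55, 132) [0.471  0.0748 0.132 ] [0.4694 0.0761 0.132 ]
scene (-122, -55, 132) [ 0.4655 -0.0565  0.132 ] [ 0.4563 -0.0331  0.132 ]
tool tri (array([ 0.5045985 , -0.39835843,  0.08260018]), np.float64(0.004793581822761511))
```

View pics/tt.png

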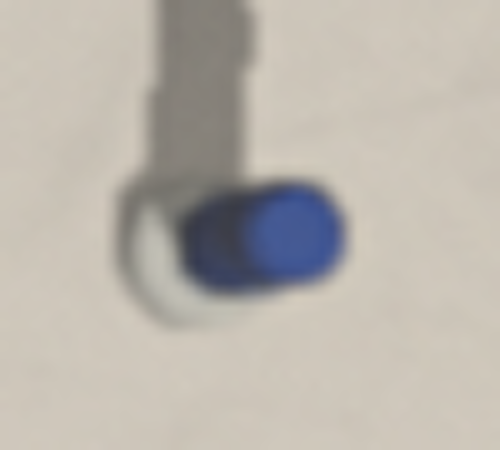

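View pics/st.png

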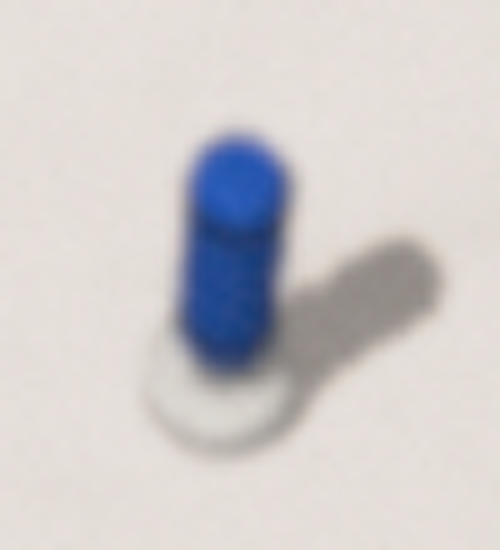

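```bash
sed -i "s/^def W/obs=obs[:-1]\ndef W/" fit.py; python3 fit.py | head -13; cat >> h.py <<'E'
UX,UY,YAW=None,None,None
E
python3 - <<'E'
from h import *
from fit import r
np.save('unit.npy',r.x)
a=lambda n,x,y,z:print(n,onz(n,(x,y),z).round(4))
a('top',440+29.3,220+23.2,.114); a('scene',340+24.0,265+18.3,.114)
a('top',440+21.0,220+24.6,.004); a('scene',340+22,265+38,.008)
print(tri((364,283.3),(469.3,243.2)))
print('beaker',onz('top',(455,178),.05),'flask',onz('top',(208,175),.08),'dish',onz('top',(218,249),.014))
E
```

```text
[ 0.58410271  0.00746963 -0.12161421]
[[ 0.2 -0.6]
 [-0.1 -0.6]
 [ 1.1 -0.3]
 [ 0.5  0.1]
 [ 1.  -0.4]
 [-1.7  0.1]
 [-0.8 -0. ]
 [-0.9  0. ]
 [-1.   1.2]
 [ 0.5 -1. ]
 [-0.6 -0.2]]
top [ 0.422 -0.032  1.441]
top [ 0.5042 -0.3927  0.114 ]
scene [ 0.5031 -0.3985  0.114 ]
top [ 0.5063 -0.3991  0.004 ]
scene [ 0.5073 -0.3951  0.008 ]
(array([ 0.50545768, -0.39503397,  0.10747507]), np.float64(0.0019221771526438235))
beaker [ 0.69088243 -0.37199575  0.05      ] flask [0.67526021 0.32047435 0.08      ] dish [0.47331619 0.29574637 0.014     ]
```

```bash
sed -i '$d' h.py; cat >> h.py <<'E'
U=np.load('unit.npy')
def W(x,y,z):  # unit mm -> world
    c,s=np.cos(U[2]),np.sin(U[2]); x,y,z=x/1e3,y/1e3,z/1e3
    return np.array([U[0]+c*x-s*y,U[1]+s*x+c*y,z])
c_,s_=np.cos(U[2]),np.sin(U[2]); RU=np.array([[c_,-s_,0],[s_,c_,0],[0,0,1]])
def handle(th,dr=0):
    a=th+np.arctan2(32,222); R=np.hypot(222,32)+dr
    return W(100-R*np.cos(a),0,100+R*np.sin(a))
def ori(yaxis,lean,sgn=1):
    """lean: gripper leaning back to the robot (unit -x); yaxis 'x' or 'y' jaw axis in unit"""
    z=np.array([np.sin(lean),0,-np.cos(lean)])
    y=np.array([0,sgn,0.]) if yaxis=='y' else sgn*np.array([np.cos(lean),0,np.sin(lean)])
    return RU@np.array([np.cross(y,z),y,z]).T
def sleeve(phi): return W(-72+100*np.cos(phi),-165,88+100*np.sin(phi))
E
python3 - <<'E'
from h import *
def t(n,p,R):
    q=robot.ik(p,R); print(n,None if q is None else np.round(q,2))
for s in(1,-1):
    t('h0',handle(0),ori('x',0,s)); t('h1.4',handle(1.4),ori('x',0,s));t('h1.4l',handle(1.4)+[0,0,.06],ori('x',0,s))
    for l in (25,30,35): t(f's0 {l}',sleeve(0),ori('y',np.radians(l),s)); t('s1',sleeve(.828),ori('y',np.radians(l),s))
    t('tool',[.505,-.396,.085],ori('y',0,s)); t('press',W(12-36,0,70+77),ori('y',.436,s)); t('press+',W(12-78,0,70+167),ori('y',.436,s))
E
```

```text
h0 [-0.61  0.29  0.58  2.1  -0.22  0.8  -0.03]
h1.4 [-0.48  0.52  0.68  1.36 -0.33  1.38  0.08]
h1.4l [-0.47  0.49  0.68  1.26 -0.3   1.49  0.06]
s0 25 [ 0.16  0.41  0.1   2.09 -0.41  0.22  2.07]
s1 [-0.27  0.26  0.59  2.14 -0.56  0.4   2.2 ]
s0 30 [ 0.87  0.51 -0.74  2.13  1.28  0.26  0.54]
s1 [ 0.08  0.21  0.19  2.19 -0.46  0.25  2.12]
s0 35 [ 0.86  0.5  -0.71  2.19  1.87  0.22 -0.05]
s1 [ 1.21  0.39 -1.08  2.22  1.21  0.27  0.61]
tool [ 0.05  0.77  0.84  1.7  -0.66  0.99  2.58]
press [-0.5   0.23  0.41  2.19  0.03  0.31  1.31]
press+ [-0.76 -0.02  0.6   2.19  0.24  0.55  1.11]
h0 [ 0.78  0.46 -1.08  2.06  0.52  0.92  2.44]
h1.4 [ 0.6   0.66 -1.09  1.32  0.58  1.49  2.59]
h1.4l [ 0.58  0.63 -1.09  1.21  0.55  1.6   2.62]
s0 25 [ 0.07  0.42  0.21  2.1  -0.58  0.24 -0.92]
s1 [-0.36  0.28  0.7   2.14 -0.64  0.42 -0.87]
s0 30 [ 0.87  0.51 -0.74  2.13  1.28  0.26 -2.61]
s1 [-0.38  0.26  0.72  2.2  -0.89  0.32 -0.62]
s0 35 [-0.06  0.42  0.36  2.22  4.29  0.23  0.48]
s1 [ 1.21  0.39 -1.08  2.22  1.21  0.27 -2.53]
tool [ 0.14  0.7   0.68  1.69 -0.53  0.94 -0.66]
press [-0.68  0.26  0.62  2.19 -0.17  0.31 -1.65]
press+ [-0.56 -0.01  0.4   2.19  0.23  0.55 -2.02]
```

```bash
python3 - <<'E'
from h import *
robot.gripper_to(0.06)
O=ori('x',0,1)
robot.move_ptp(handle(0)+[0,0,.10],O)
print(robot.get_state()['time'])
robot.move_linear(handle(0)+[0,0,.002],.15,threshold=8)
s=robot.get_state(); print(s['time'],s['ee_pos'].round(4),handle(0).round(4),s['force'].round(1))
grab('top','1');f=grab('scene','1'); crop(f,230,130,390,265,5,'s1')
E
```

```text
2.9417
3.7417 [0.4634 0.0223 0.1346] [0.463  0.0223 0.132 ] [ 0.3  0.5 -0.2]
```

View pics/s1.png

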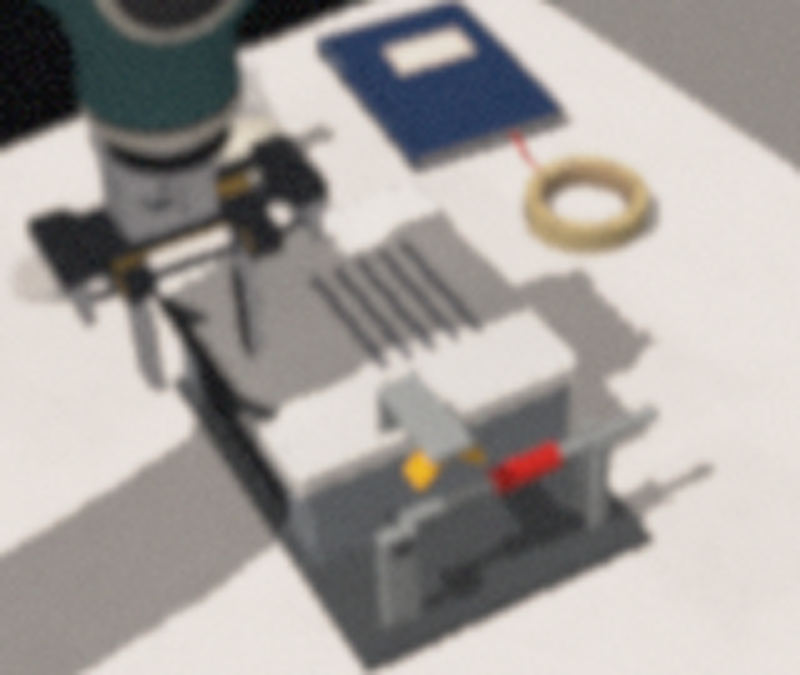

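The open fingers straddle the middle of the black bar, at about (145,370) and (250,350) in the crop. Next I grip the bar and raise the hood.

```bash
python3 - <<'E'
from h import *
robot.gripper_to(0.0)
s=robot.get_state(); print(s['time'],s['opening'],s['force'].round(1))
for th in np.arange(.1,1.31,.1):
    robot.move_linear(handle(th)+[0,0,.002],.12)
    s=robot.get_state(); print(round(th,2),round(s['time'],2),(s['ee_pos']-handle(th)).round(4),s['force'].round(1),round(s['opening'],4))
    if np.linalg.norm(s['force'])>25: break
grab('top','2');grab('scene','2')
E
```

```text
4.6583 0.0108526146121204 [-13.    0.8   9.9]
0.1 4.99 [-0.0019  0.0001  0.0015] [-9.5  1.2 -2.2] 0.0112
0.2 5.33 [-0.0022  0.0002  0.0014] [-13.    1.6  -0.1] 0.0108
0.3 5.66 [-0.0026  0.0003  0.0013] [-17.3   2.2   4. ] 0.0113
0.4 5.99 [-0.0031  0.0004  0.0012] [-24.    3.3   9.7] 0.0111
```

View pics/scene_2.png

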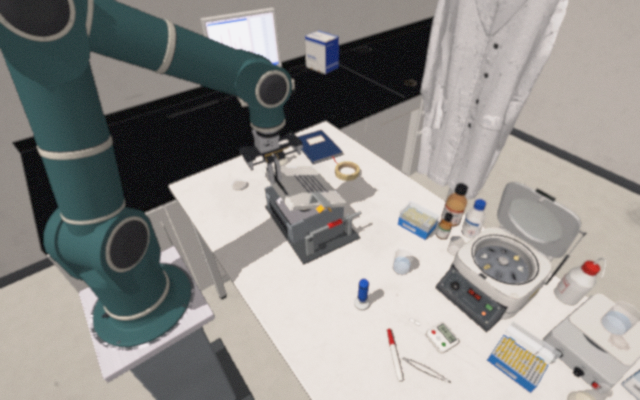

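```bash
cat > raise_.py <<'E'
from h import *
import sys
off=0.0
def step(th,v,off):
    a=th+np.arctan2(32,222); o=RU@np.array([-np.cos(a),0,np.sin(a)])
    robot.move_linear(handle(th,off*1000)+[0,0,.002],v)
    s=robot.get_state(); F=s['force']; fr=F@o
    print(round(th,2),round(s['time'],2),'off',round(off*1e3,1),'ee-h',(RU.T@(s['ee_pos']-handle(th))*1e3).round(1),'F',(RU.T@F).round(1),'Fr',round(fr,1))
    return off+np.clip(fr/12000,-.003,.003),F
E
python3 - <<'E'
from raise_ import *
off=.003; th=.4
for th in [.42]+list(np.arange(.5,1.31,.1)):
    off,F=step(th,.12,off)
    if np.linalg.norm(F)>45: break
np.save('off.npy',off)
grab('top','3');grab('scene','3')
E
```

```text
0.42 6.34 off 3.0 ee-h [-2.2 -0.1  3.6] F [ 4.2 -0.4 -6.5] Fr -7.0
0.5 6.64 off 2.4 ee-h [-2.5  0.   3.4] F [-5.   0.6  0.6] Fr 4.4
0.6 6.98 off 2.8 ee-h [-2.7  0.1  3.9] F [-9.6 -0.1  4.8] Fr 10.3
0.7 7.33 off 3.6 ee-h [-2.7  0.2  4.7] F [-7.8  1.5  5.4] Fr 9.2
0.8 7.67 off 4.4 ee-h [-2.9  0.3  5.3] F [-7.3  1.9  2.4] Fr 6.2
0.9 8.01 off 4.9 ee-h [-2.8  0.3  6.1] F [-7.5  4.   6.1] Fr 9.1
1.0 8.35 off 5.7 ee-h [-2.6  0.4  6.9] F [-4.4  4.3  4.3] Fr 5.7
1.1 8.69 off 6.2 ee-h [-2.3  0.1  7.5] F [-3.8  4.1  3. ] Fr 4.1
1.2 9.03 off 6.5 ee-h [-1.6  0.3  8.3] F [-2.8  4.8  4.6] Fr 5.1
1.3 9.38 off 6.9 ee-h [-0.8  0.4  8.9] F [-1.4  6.   6. ] Fr 6.2
```

View pics/scene_3.png

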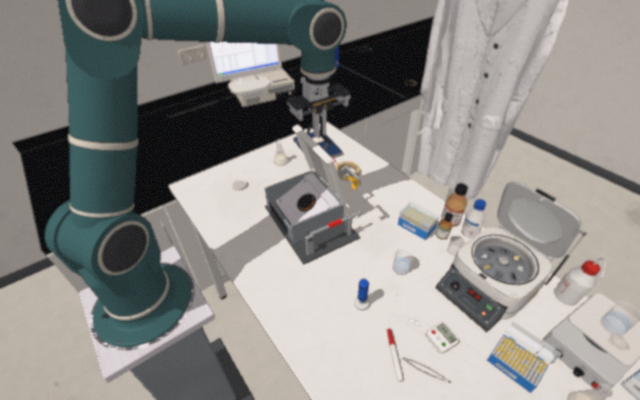

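```bash
python3 - <<'E'
from h import *
t=cv2.imread('pics/top_3.png')[:,:,::-1]; s=cv2.imread('pics/scene_3.png')[:,:,::-1]
crop(s,255,80,395,265,4,'s3'); crop(t,250,110,410,270,5,'t3')
print(proj('scene',[handle(1.3),handle(1.3)+[0,0,.009],W(100,-113,100)]))
E
```

```text
[[319.5153622  133.55324824]
 [319.45776212 131.06737168]
 [344.82340314 203.51243375]]
```

View pics/s3.png

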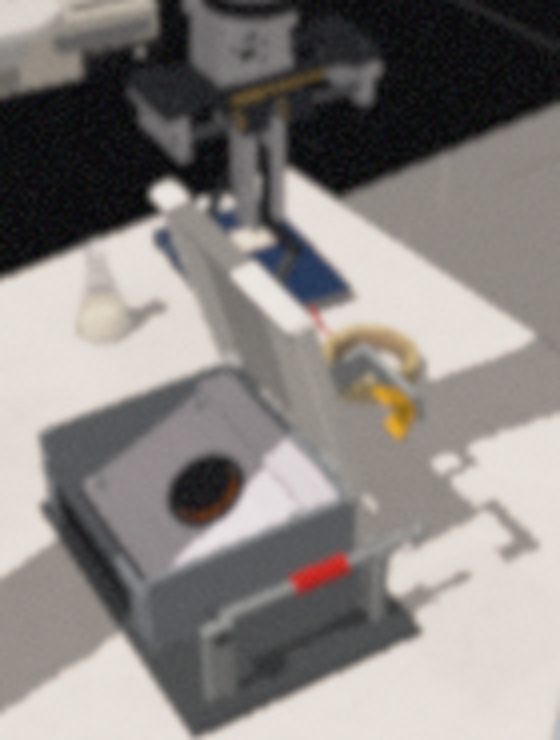

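View pics/t3.png

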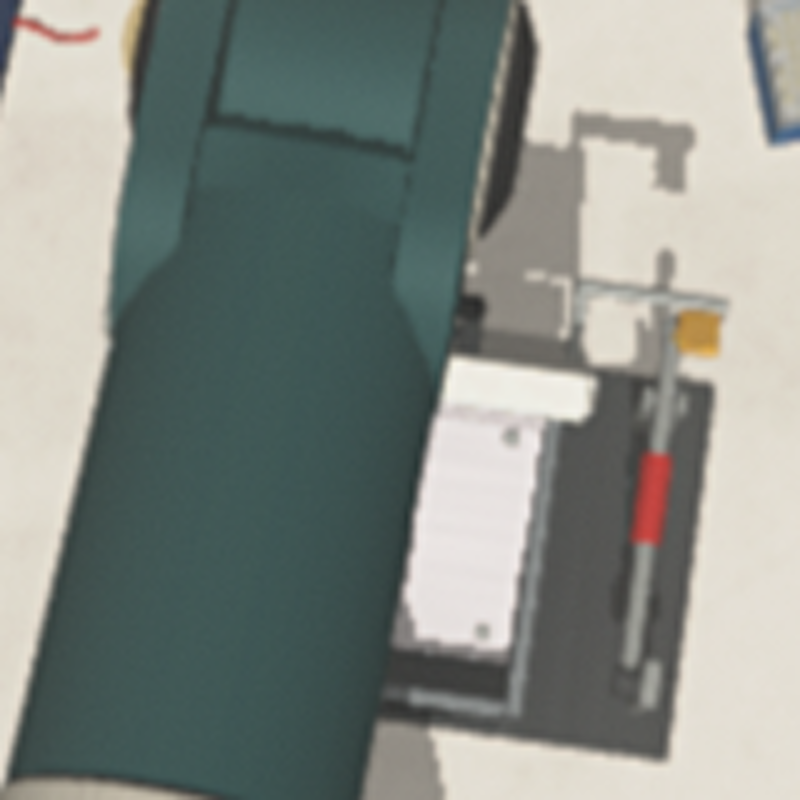

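```bash
python3 - <<'E'
from h import *
u=lambda p:(RU.T@(p-np.array([U[0],U[1],0]))*1e3).round(1)
print(u(onz('top',(389.6,176.6),.235)))
# yellow scene centroid + tri
def yel(n,f):
    hsv=cv2.cvtColor(np.ascontiguousarray(f),cv2.COLOR_RGB2HSV); m=cv2.inRange(hsv,(15,150,90),(32,255,255))
    k,l,st,ce=cv2.connectedComponentsWithStats(m); return [(ce[i].round(1).tolist(),int(st[i,4])) for i in range(1,k) if st[i,4]>12]
t=cv2.imread('pics/top_3.png')[:,:,::-1]; s=cv2.imread('pics/scene_3.png')[:,:,::-1]
print(yel('top',t),yel('s',s))
p,e=tri((353,182),(389.6,176.6));print(u(p),e)
# tip and sleeve check
for nm,a,b in(('sleeve',(255+320/4,80+573/4),(250+652/5,110+498/5)),):
    p,e=tri(a,b);print(nm,p.round(4),u(p),e)
# hood right front corner top
print('cover centre', u(onz('scene',(255+204/4,80+490/4),.075)))
E
```

```text
[  91.1 -164.8  235. ]
[([389.0, 176.1], 44)] [([353.4, 181.8], 61), ([444.4, 224.4], 14)]
[  91.3 -164.9  235.4] 0.0005612572580347662
sleeve [ 0.5915 -0.1602  0.09  ] [  27.7 -165.6   90. ] 0.0029715016156845035
cover centre [  1.6 -17.6  75. ]
```

```bash
python3 - <<'E'
from h import *
for th,dz in((1.34,.006),(1.38,.005),(1.41,.004)):
    hit=robot.move_linear(handle(th)+[0,0,dz],.06,threshold=35)
    s=robot.get_state(); print(th,hit,round(s['time'],2),(RU.T@(s['ee_pos']-handle(1.4))*1e3).round(1),(RU.T@s['force']).round(1))
    if hit: break
E
```

```text
1.34 False 9.79 [-12.5   0.3   7.6] [-1.1  5.1 23.2]
1.38 False 10.09 [-3.2  0.3  7.9] [-0.5  5.5 28.1]
1.41 True 10.3 [-1.6 -0.2  6.4] [-21.   -0.2  12.8]
```

```bash
python3 - <<'E'
from h import *
robot.gripper_to(0.05)
s=robot.get_state(); print(s['time'],(RU.T@(s['ee_pos']-handle(1.4))*1e3).round(1),(RU.T@s['force']).round(1))
p=s['ee_pos'].copy(); robot.move_linear(p+[0,0,.09],.2)
robot.move_ptp(W(-80,-165,330),ori('y',np.radians(28),-1))
s=robot.get_state(); print(s['time'],s['qpos'].round(2))
f=grab('top','4');g=grab('scene','4'); crop(g,255,110,395,265,5,'s4'); crop(f,250,110,410,270,5,'t4')
E
```

```text
11.0667 [0.5 0.7 6.5] [-0.1 -0.  -1.1]
13.175 [-0.5  -0.24  0.67  2.12  0.17  0.72 -1.6 ]
```

View pics/s4.png

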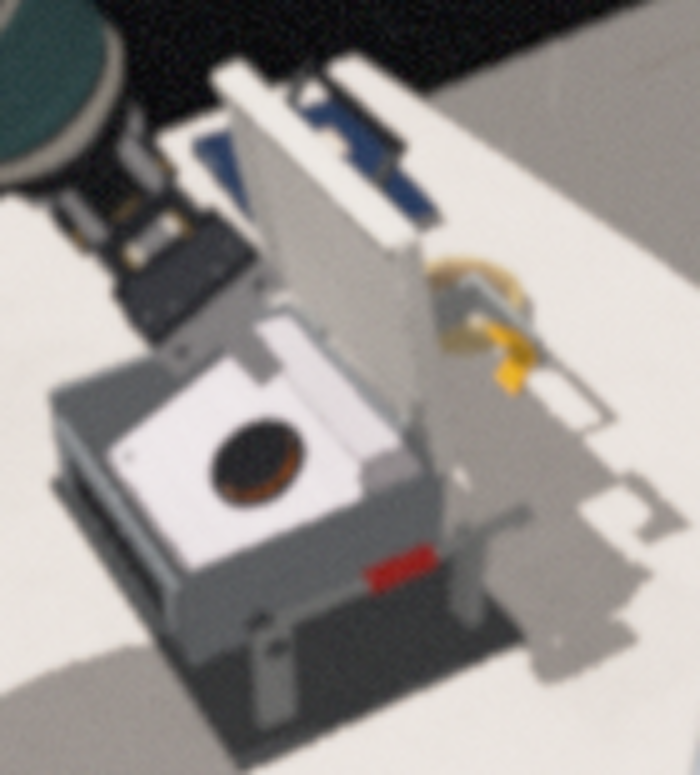

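View pics/t4.png

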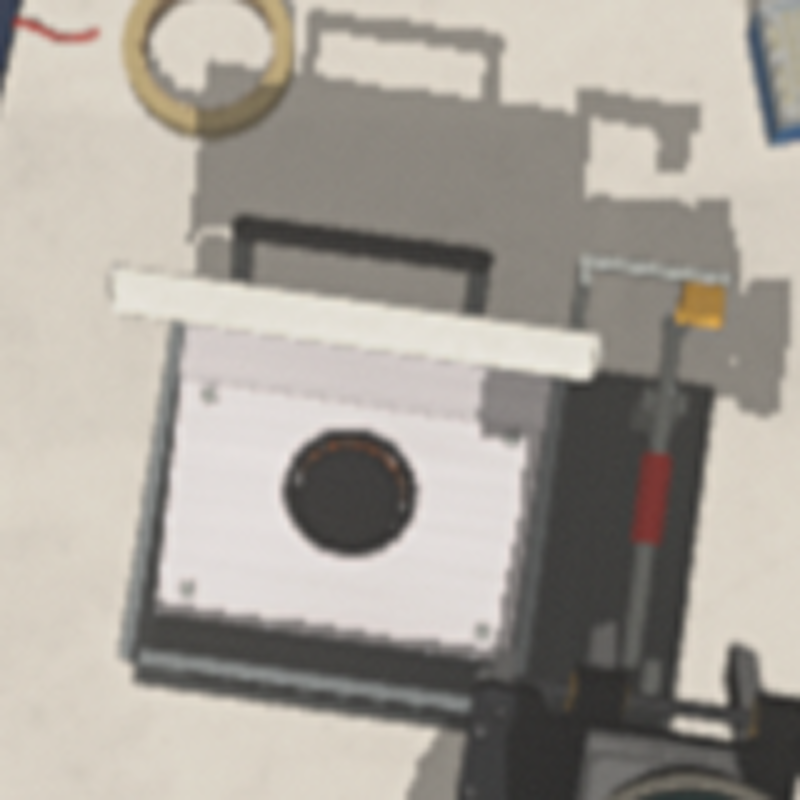

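The hood stands open by itself, with the bar at (362,243) in the top crop. The cover is visible in both crops: scene (257,460) and top (349,492). I'll measure those, then grip the sleeve.

```bash
python3 - <<'E'
from h import *
u=lambda p:(RU.T@(p-np.array([U[0],U[1],0]))*1e3).round(1)
t=cv2.imread('pics/top_4.png'); s=cv2.imread('pics/scene_4.png')
res={}
for n,f,(x,y) in(('top',t,(320,208)),('scene',s,(306,202))):
    g=f.max(axis=2); m=np.uint8(g<75)
    k,l,st,ce=cv2.connectedComponentsWithStats(m,connectivity=4); i=l[y,x]; print(n,st[i],ce[i])
    c=max(cv2.findContours(np.uint8(l==i),0,cv2.CHAIN_APPROX_NONE)[0],key=len); e=cv2.fitEllipse(c); print(e); res[n]=e[0]
p,e=tri(res['scene'],res['top']);print('cover',p.round(4),u(p),e)
h,e=tri((255+350/5,110+115/5),(250+362/5,110+243/5));print('handle',h.round(4),u(h),e, u(handle(1.4)))
E
```

```text
top [308 200  24  20 374] [319.40106952 209.37433155]
((319.6516418457031, 209.2903289794922), (19.444684982299805, 23.60816192626953), 100.15231323242188)
scene [298 195  16  13 146] [305.43835616 200.96575342]
((305.4405822753906, 200.9932861328125), (10.143155097961426, 16.115161895751953), 56.02664566040039)
cover [0.5907 0.0065 0.0654] [ 6.6 -0.2 65.4] 0.0027757726182635802
handle [ 0.6763 -0.0024  0.3169] [ 92.7   1.4 316.9] 0.0013035045398299876 [ 93.8  -0.  324.2]
```

```bash
python3 - <<'E'
from h import *
O=ori('y',np.radians(28),-1)
robot.move_linear(sleeve(0)-O[:,2]*.10,.25)
hit=robot.move_linear(sleeve(0),.12,threshold=8)
s=robot.get_state(); print(hit,s['time'],(RU.T@(s['ee_pos']-sleeve(0))*1e3).round(1),(RU.T@s['force']).round(1),s['qpos'].round(2))
robot.gripper_to(0)
s=robot.get_state(); print(s['time'],s['opening'],(RU.T@s['force']).round(1))
g=grab('scene','5'); crop(g,255,110,395,265,5,'s5')
E
```

```text
False 15.4583 [ 0.1 -0.   0.7] [0.6 0.1 0.8] [-0.08  0.43  0.38  2.14 -1.09  0.23 -0.44]
16.0833 0.016306882547202074 [-1.9  4.8  2.1]
```

View pics/s5.png

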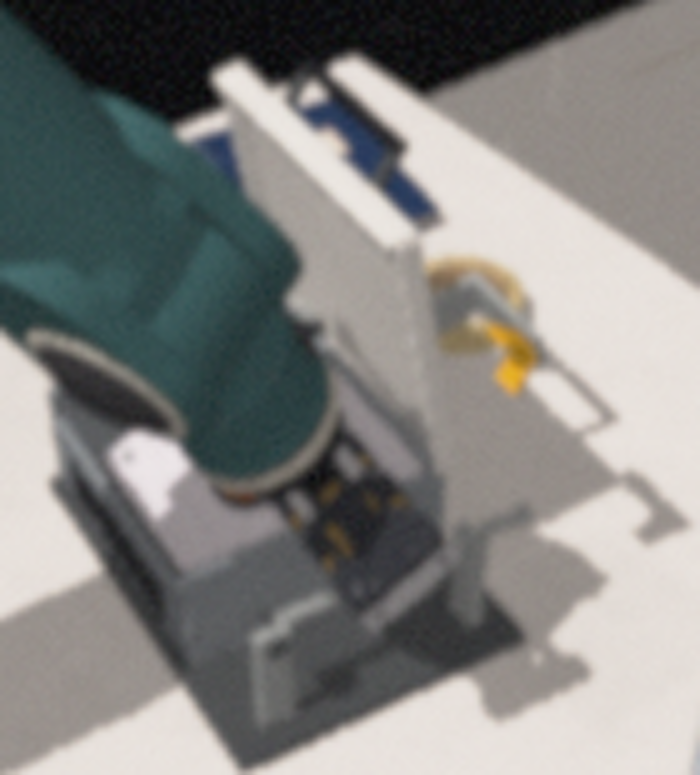

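```bash
python3 - <<'E'
from h import *
for ph in list(np.arange(.1,.81,.1))+[.84]:
    try: hit=robot.move_linear(sleeve(ph),.10,threshold=30)
    except robot.PlanningError as e: print('plan',e); break
    s=robot.get_state(); print(round(ph,2),hit,round(s['time'],2),(RU.T@(s['ee_pos']-sleeve(ph))*1e3).round(1),(RU.T@s['force']).round(1),s['qpos'][[4,5,6]].round(2))
    if hit: break
g=grab('scene','6'); crop(g,255,110,395,265,5,'s6')
E
```

```text
0.1 False 16.38 [-0.4  0.6 -0.1] [-2.2  4.3 -0.7] [-1.04  0.26 -0.48]
0.2 False 16.63 [-0.6  0.6 -0.3] [-2.7  5.6 -1.4] [-1.    0.28 -0.53]
0.3 False 16.88 [-0.7  0.6 -0.3] [-3.   5.2 -2.8] [-0.96  0.3  -0.57]
0.4 False 17.13 [-0.7  0.6 -0.3] [-2.7  4.1 -2.3] [-0.92  0.31 -0.61]
0.5 False 17.38 [-0.7  0.5 -0.2] [-2.6  5.4 -1.6] [-0.89  0.33 -0.64]
0.6 False 17.63 [-0.6  0.5 -0.1] [-1.3  4.5 -2.2] [-0.85  0.34 -0.67]
0.7 False 17.88 [-0.5  0.5 -0. ] [-1.8  4.9 -2.8] [-0.81  0.35 -0.71]
0.8 False 18.13 [-0.5  0.5  0.1] [-1.7  4.7 -2.5] [-0.77  0.36 -0.74]
0.84 False 18.38 [-0.3  0.4  0.1] [ 0.9  6.2 -2.6] [-0.76  0.36 -0.75]
```

View pics/s6.png

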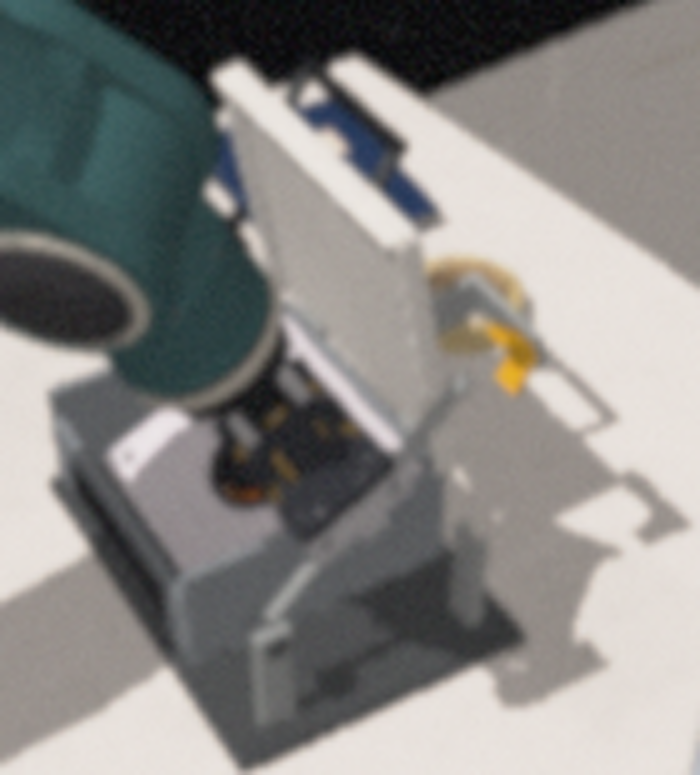

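```bash
python3 - <<'E'
from h import *
for ph in (.86,.88):
    hit=robot.move_linear(sleeve(ph),.03,threshold=12)
    s=robot.get_state(); print(ph,hit,round(s['time'],2),(RU.T@(s['ee_pos']-sleeve(.828))*1e3).round(1),(RU.T@s['force']).round(1))
    if hit: break
robot.gripper_to(.05)
s=robot.get_state(); O=s['tool_rot']; robot.move_linear(s['ee_pos']-O[:,2]*.13,.25)
robot.move_ptp(handle(1.4)+[-.06,0,.09],ori('x',0,1))
print(robot.get_state()['time'])
f=grab('top','7');g=grab('scene','7'); crop(g,255,110,395,265,5,'s7'); crop(f,250,110,410,270,5,'t7')
E
```

```text
0.86 False 18.68 [-2.5  0.4  2.3] [ 0.7  6.5 -1. ]
0.88 False 18.93 [-4.   0.4  3.6] [ 0.9  6.9 -1.4]
22.4333
```

View pics/s7.png

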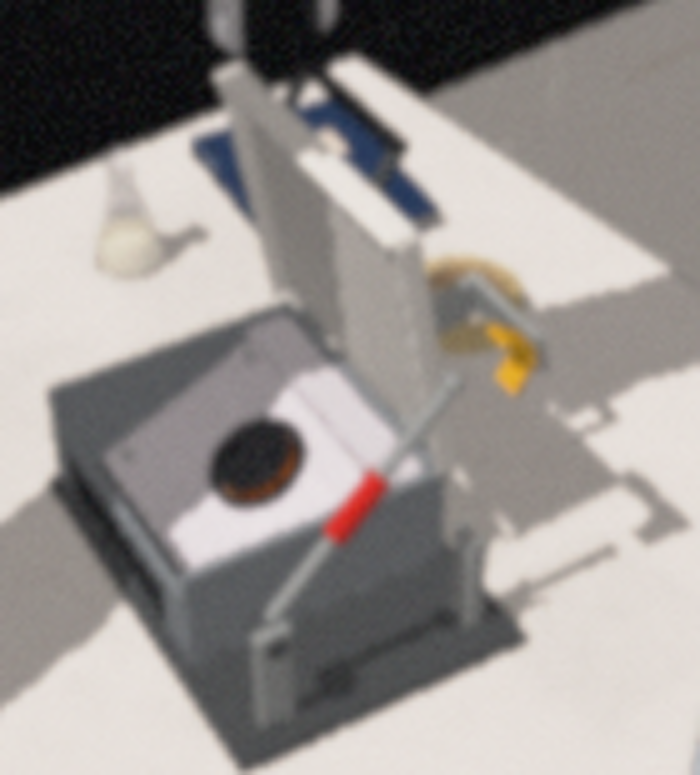

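View pics/t7.png

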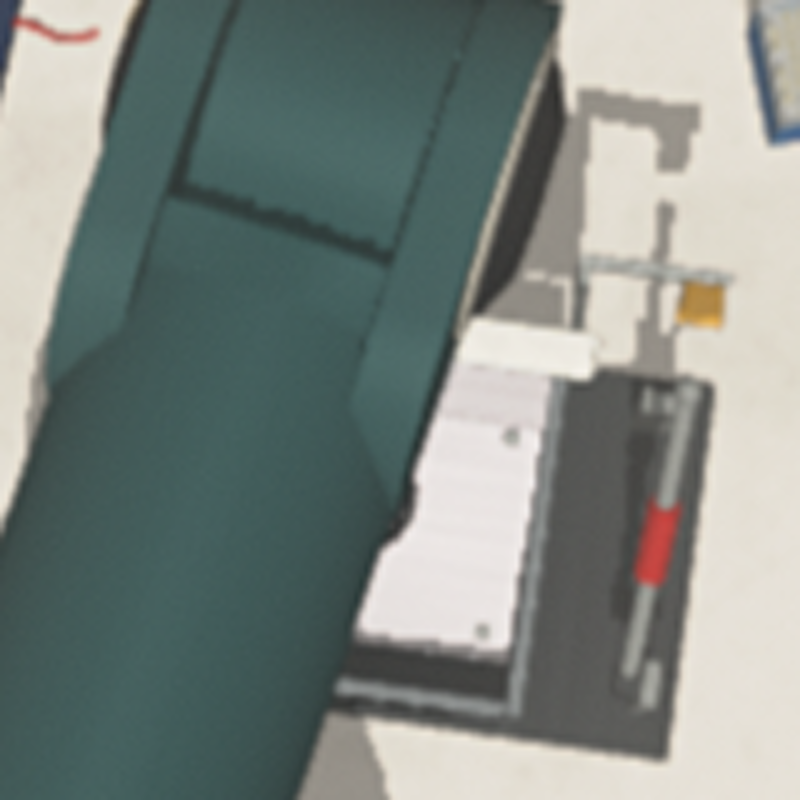

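```bash
python3 - <<'E'
from h import *
u=lambda p:(RU.T@(p-np.array([U[0],U[1],0]))*1e3).round(1)
p,e=tri((255+457/5,110+380/5),(250+692/5,110+388/5));print('tip',u(p),e)
for ph in(.72,.76,.8,.828): 
    q=W(-72+197*np.cos(ph),-165,88+197*np.sin(ph)); print(ph,u(q),proj('scene',q),proj('top',q), proj('top',sleeve(ph)),proj('scene',sleeve(ph)))
for n in('top','scene'):
    f=cv2.imread(f'pics/{n}_7.png'); hsv=cv2.cvtColor(f,cv2.COLOR_BGR2HSV); m=cv2.inRange(hsv,(0,130,90),(8,255,255))
    k,l,st,ce=cv2.connectedComponentsWithStats(m); print(n,[ce[i].round(1) for i in range(1,k) if st[i,4]>30])
E
```

```text
tip [  65.5 -166.5  231.8] 0.002969712168389169
0.72 [  76.1 -165.   217.9] [[348.48641122 188.14319648]] [[388.08013823 183.75016869]] [[381.57086362 215.36244991]] [[327.81190472 211.85527037]]
0.76 [  70.8 -165.   223.7] [[347.06672045 187.27900576]] [[388.05520955 185.43787947]] [[381.54271379 216.26164323]] [[327.04994407 211.48749793]]
0.8 [  65.3 -165.   229.3] [[345.56534178 186.48620635]] [[388.00779699 187.24841308]] [[381.50416041 217.21408016]] [[326.25147991 211.15707325]]
0.828 [  61.2 -165.   233.1] [[344.46652431 185.97510496]] [[387.96110197 188.58787747]] [[381.47097965 217.9117508 ]] [[325.6714068  210.94845949]]
top [array([380.8, 218.6]), array([503.9, 248.9])]
scene [array([325.8, 211.4]), array([590.4, 267.8]), array([390.3, 336.7])]
```

```bash
python3 - <<'E'
from h import *
h=handle(1.4)+RU@np.array([-.0005,0,0])
robot.move_linear(h+[0,0,.06],.2); robot.gripper_to(.04)
hit=robot.move_linear(h,.10,threshold=8)
s=robot.get_state(); print(hit,s['time'],(RU.T@(s['ee_pos']-h)*1e3).round(1),(RU.T@s['force']).round(1))
robot.gripper_to(0)
s=robot.get_state(); print(s['time'],s['opening'],(RU.T@s['force']).round(1),(RU.T@(s['ee_pos']-h)*1e3).round(1))
f=grab('top','8');g=grab('scene','8'); crop(g,255,60,395,215,5,'s8')
E
```

```text
False 24.1667 [ 0.2 -0.1  0.5] [-0.7 -0.3  0.2]
24.7333 0.011299158329087431 [-14.    0.5   6.9] [-1.2 -0.   0.1]
```

View pics/s8.png

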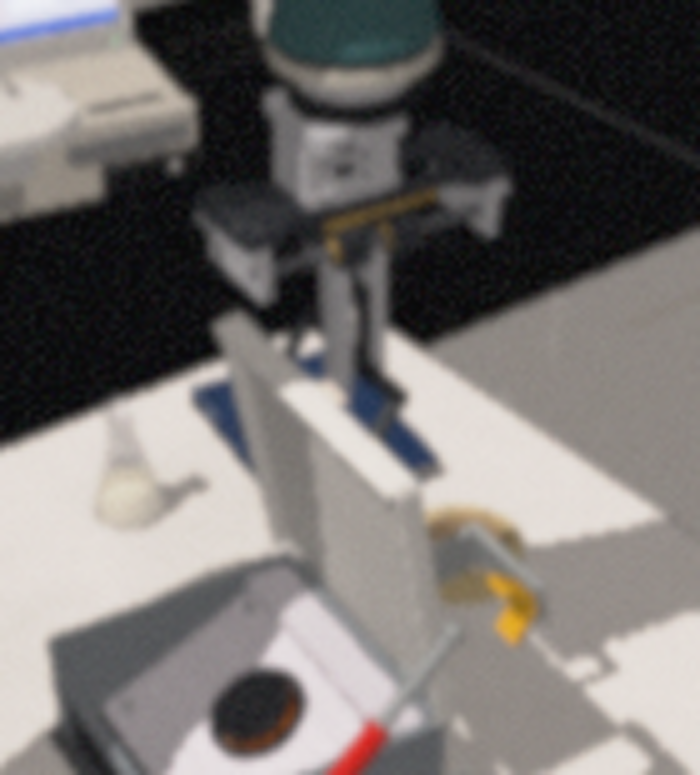

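```bash
python3 - <<'E'
from h import *
s=robot.get_state(); d=s['ee_pos']-handle(1.4)
for th in list(np.arange(1.35,1.11,-.05)):
    hit=robot.move_linear(handle(th)+d,.08,threshold=40)
    s=robot.get_state(); print(round(th,3),hit,round(s['time'],2),(RU.T@(s['ee_pos']-handle(th)-d)*1e3).round(1),(RU.T@s['force']).round(1))
    if hit: break
f=grab('top','9');g=grab('scene','9'); crop(g,255,60,395,215,5,'s9')
E
```

```text
1.35 False 25.14 [-0.1 -0.   0.1] [-0.6 -1.5 -0.6]
1.3 False 25.43 [-0.   0.   0.1] [-2.1  0.5  2.1]
1.25 False 25.73 [-0.   0.  -0.1] [-1.6 -0.8 -0.8]
1.2 False 26.02 [-0.1  0.  -0.1] [-1.1 -0.9 -2.3]
1.15 False 26.31 [-0.1  0.1 -0. ] [-1.2  1.  -2.1]
```

View pics/s9.png

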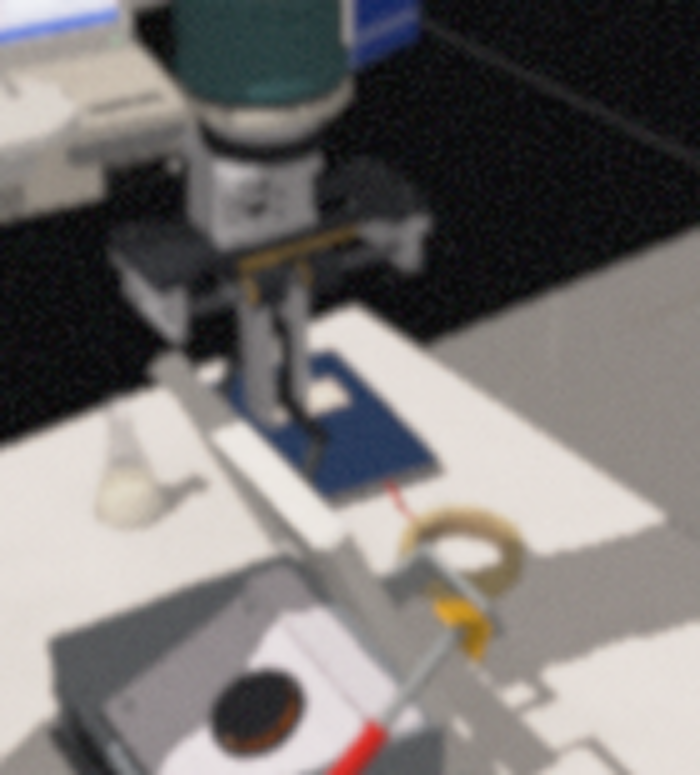

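The hood is at about 1.15 rad, and the yellow notch at crop (465,625) is just above the rod tip. I'll lower it slowly until it makes contact.

```bash
python3 - <<'E'
from h import *
s=robot.get_state(); d=s['ee_pos']-handle(1.15)
for th in (1.12,1.10,1.09,1.08,1.07,1.06):
    hit=robot.move_linear(handle(th)+d,.04,threshold=6)
    s=robot.get_state(); print(round(th,3),hit,round(s['time'],2),(RU.T@(s['ee_pos']-handle(th)-d)*1e3).round(1),(RU.T@s['force']).round(1))
    if hit: break
f=grab('top','10');g=grab('scene','10'); crop(g,255,60,395,215,5,'s10');crop(f,330,140,410,260,6,'t10')
E
```

```text
1.12 False 26.73 [-0.3  0.1 -0.1] [-2.3 -0.  -1.2]
1.1 False 26.98 [-0.3  0.   0. ] [-1.7  1.   1.3]
1.09 False 27.23 [-0.2  0.  -0.1] [-1.5  1.5  1.1]
1.08 False 27.48 [-0.1  0.  -0. ] [-2.   1.2  0.8]
1.07 False 27.73 [0.7 0.  0.3] [6.1 1.7 0.1]
1.06 False 27.98 [1.9 0.  0.9] [15.6  1.7  0.5]
```

View pics/s10.png

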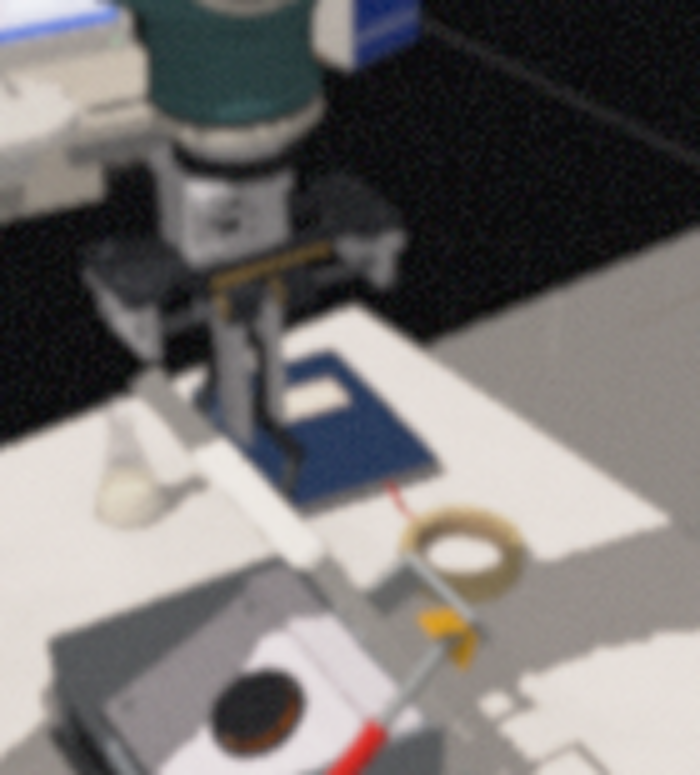

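View pics/t10.png

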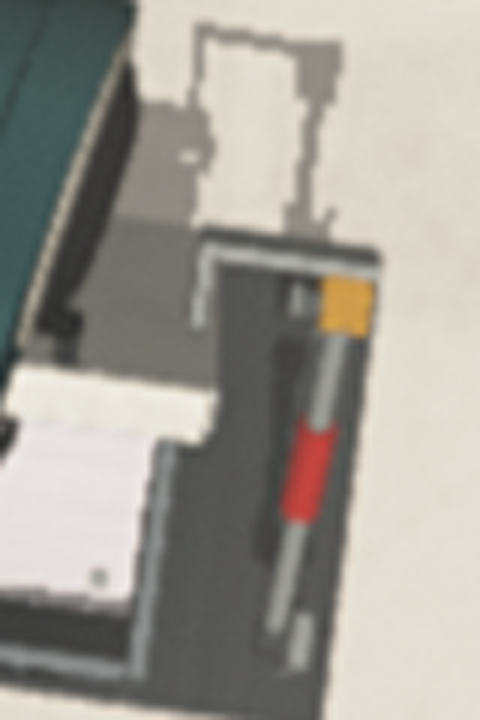

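The notch sits over the rod tip in both views, and contact came at about 1.075 rad as expected. I'll release and retreat.

```bash
python3 - <<'E'
from h import *
s=robot.get_state(); robot.move_linear(s['ee_pos']+RU@np.array([.0,0,.0]),.02)
robot.gripper_to(.05)
s=robot.get_state(); print(s['time'],(RU.T@s['force']).round(1),(RU.T@(s['ee_pos']-handle(1.08))*1e3).round(1))
robot.move_linear(s['ee_pos']+[0,0,.09],.2)
f=grab('top','11');g=grab('scene','11'); crop(g,255,60,395,215,5,'s11');crop(f,330,140,410,260,6,'t11')
E
```

```text
29.1 [-0.3  0.  -0.1] [-3.9  0.1 -0.6]
```

View pics/s11.png

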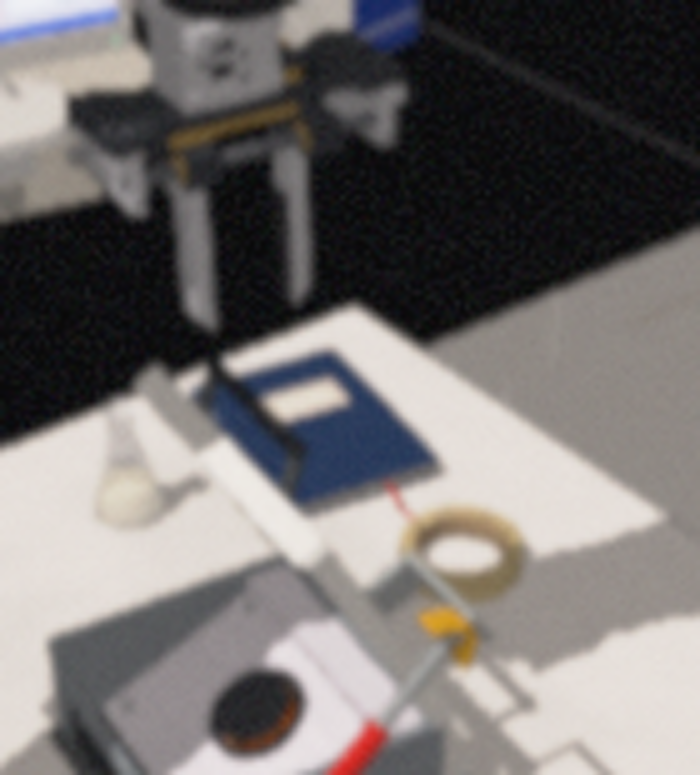

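```bash
python3 - <<'E'
from h import *
O=ori('y',0,-1)
robot.move_ptp([.49,-.30,.36],O); robot.gripper_to(.065)
P=np.array([.5055,-.396,.085])
robot.move_linear(P+[0,0,.07],.25)
hit=robot.move_linear(P,.12,threshold=6)
s=robot.get_state(); print(hit,s['time'],s['ee_pos'].round(4),s['force'].round(1))
f=grab('top','12');g=grab('scene','12'); crop(g,310,220,410,320,5,'s12')
E
```

```text
False 33.3 [ 0.5057 -0.3963  0.0857] [-0.2 -0.7 -0.3]
```

View pics/s12.png

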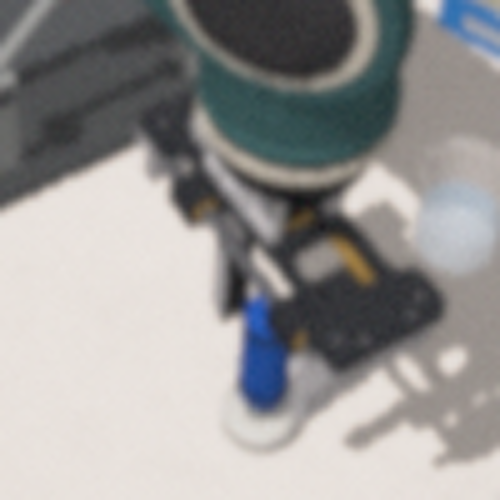

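```bash
cat > pr.py <<'E'
from h import *
N=np.array([-np.sin(.436),0,np.cos(.436)]); OP=ori('y',.436,-1)
L=.0857
def press(k,L=L,c=(6.1,0,65.4)):  # foot k mm outside popped top along axis
    c=np.array(c)+k*N; p=c+L*1e3*N; return W(*p)
E
python3 - <<'E'
from pr import *
robot.gripper_to(0)
s=robot.get_state(); print(s['time'],s['opening'],s['ee_pos'].round(4),s['force'].round(1))
robot.move_linear(s['ee_pos']+[0,0,.2],.25)
print(robot.get_state()['force'].round(1))
robot.move_ptp(W(-110,-200,330),OP)
robot.move_linear(press(110),.25)
s=robot.get_state(); print(s['time'],s['qpos'].round(2),(s['ee_pos']-press(110)).round(4))
f=grab('top','13');g=grab('scene','13'); crop(g,225,110,365,265,5,'s13');crop(f,250,150,390,270,5,'t13')
E
```

```text
34.0583 0.028387884122119702 [ 0.5055 -0.3959  0.085 ] [-0.4  0.6  0.4]
[-0.1 -0.4 -1.8]
37.3667 [-0.7  -0.05  0.53  2.2   0.27  0.58 -2.06] [ 0.     -0.0011  0.0002]
```

View pics/s13.png

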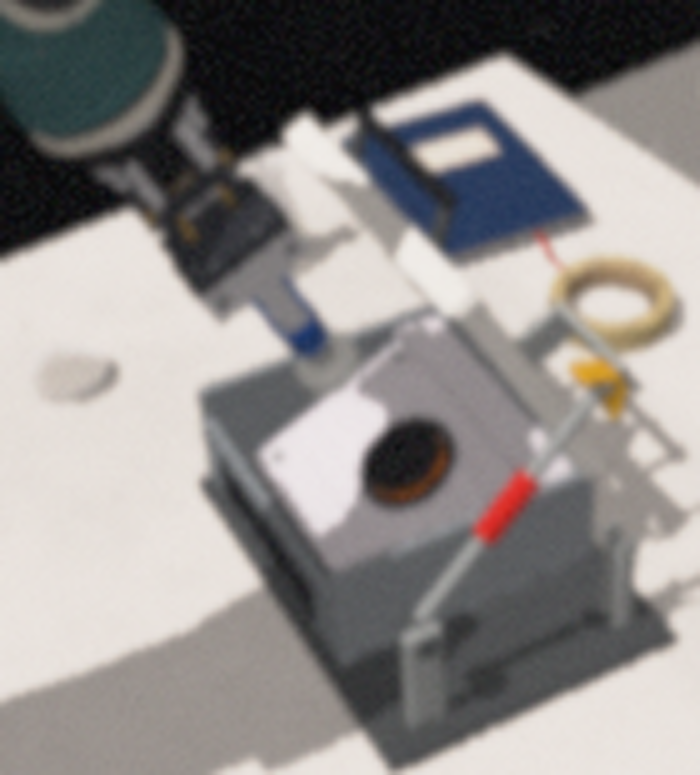

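View pics/t13.png

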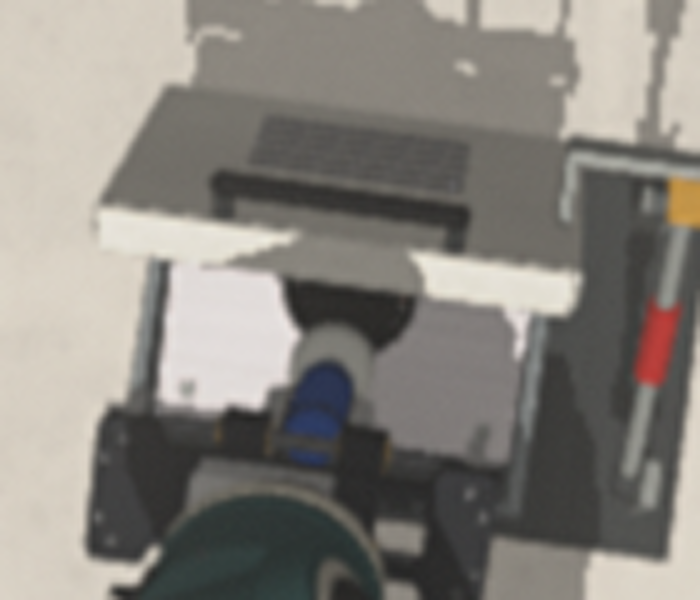

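```bash
python3 - <<'E'
from pr import *
s=robot.get_state(); p=s['ee_pos']; R=s['tool_rot']
for k in(-.0857,-.0757,.028):
    q=p-R[:,2]*k if k>0 else p+R[:,2]*-k
    a=proj('scene',q)[0]; b=proj('top',q)[0]
    print(k,'scene crop',((a-[225,110])*5).round(0),'top crop',((b-[250,150])*5).round(0))
    if k<0:
        c=np.array([q+.022*(np.cos(t)*R[:,0]+np.sin(t)*R[:,1]) for t in np.linspace(0,6.283,40)])
        A=(proj('scene',c)-[225,110])*5; B=(proj('top',c)-[250,150])*5
        print(A.min(0).round(),A.max(0).round(),B.min(0).round(),B.max(0).round())
E
```

```text
-0.0857 scene crop [331. 370.] top crop [333. 360.]
[302. 342.] [361. 398.] [290. 319.] [375. 400.]
-0.0757 scene crop [324. 362.] top crop [331. 366.]
[295. 334.] [355. 390.] [288. 325.] [374. 407.]
0.028 scene crop [249. 268.] top crop [310. 439.]
```

```bash
python3 - <<'E'
from pr import *
nw=RU@N
robot.move_linear(press(10),.12)
F0=robot.get_state()['force']; print(robot.get_state()['time'],F0.round(1))
for k in np.arange(6,-16,-2.):
    robot.move_linear(press(k),.02)
    s=robot.get_state(); dF=s['force']-F0
    print(k,round(s['time'],2),'axial',round(dF@nw,1),(RU.T@dF).round(1),'pos',round((s['ee_pos']-press(0))@nw*1e3,2),'M',s['moment'].round(2))
    if dF@nw>16: break
g=grab('scene','14'); crop(g,225,110,365,265,5,'s14')
E
```

```text
38.45 [ 0.3 -0.3 -2.4]
6.0 38.8 axial 0.1 [-0.2  1.2 -0. ] pos 6.09 M [ 0.04  0.73 -0.04]
4.0 39.05 axial 1.3 [0.3 0.7 1.6] pos 3.92 M [ 0.09  0.72 -0.01]
2.0 39.3 axial 1.1 [ 0.1 -0.   1.2] pos 1.9 M [ 0.11  0.7  -0.05]
0.0 39.55 axial 0.4 [-0.5  0.8  0.2] pos -0.11 M [ 0.09  0.72 -0.03]
-2.0 39.8 axial 1.0 [ 0.1 -0.2  1.1] pos -2.13 M [0.03 0.76 0.  ]
-4.0 40.05 axial -0.1 [0.7 0.4 0.2] pos -4.14 M [ 0.14  0.74 -0.03]
-6.0 40.3 axial 17.2 [-8.7  1.4 15. ] pos -5.79 M [0.13 1.19 0.11]
```

View pics/s14.png

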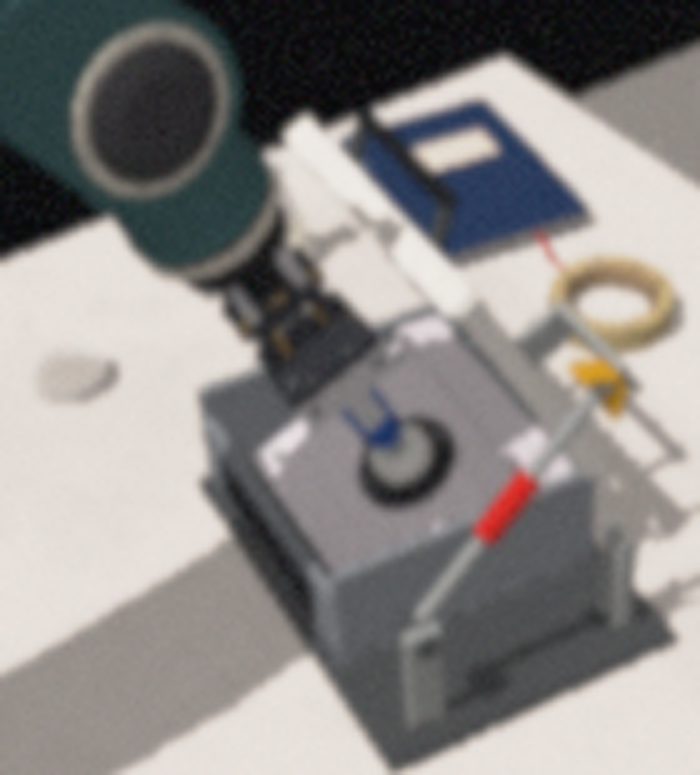

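```bash
python3 - <<'E'
from pr import *
nw=RU@N; F0=np.array([.3,-.3,-2.4])
s=robot.get_state(); print(((s['force']-F0)@nw).round(1))
for k in np.arange(-7,-18,-1.):
    robot.move_linear(press(k),.02)
    s=robot.get_state(); dF=s['force']-F0
    print(k,round(s['time'],2),'axial',round(dF@nw,1),(RU.T@dF).round(1),'pos',round((s['ee_pos']-press(0))@nw*1e3,2),'M',s['moment'].round(2))
    if dF@nw>30: break
g=grab('scene','15'); crop(g,275,160,345,230,10,'s15')
E
```

```text
15.4
-7.0 40.6 axial 30.6 [-14.8  -0.2  26.9] pos -6.39 M [0.07 1.34 0.04]
```

View pics/s15.png

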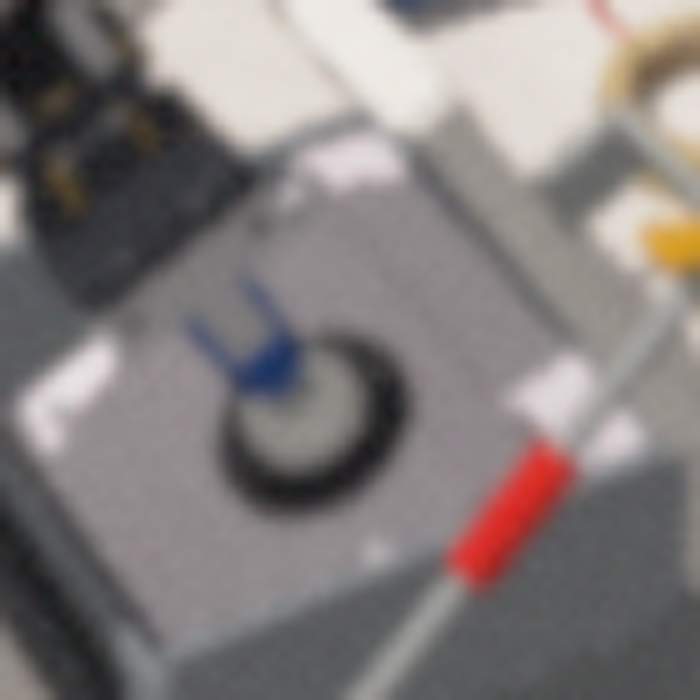

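```bash
python3 - <<'E'
from pr import *
robot.move_linear(press(110),.2)
s=robot.get_state(); print(s['time'],s['force'].round(1),s['opening'])
f=grab('top','16');g=grab('scene','16'); crop(g,275,160,345,230,10,'s16');crop(f,250,150,390,270,5,'t16')
E
```

```text
41.3833 [-0.1 -0.4 -1.9] 0.02856435208142903
```

View pics/s16.png

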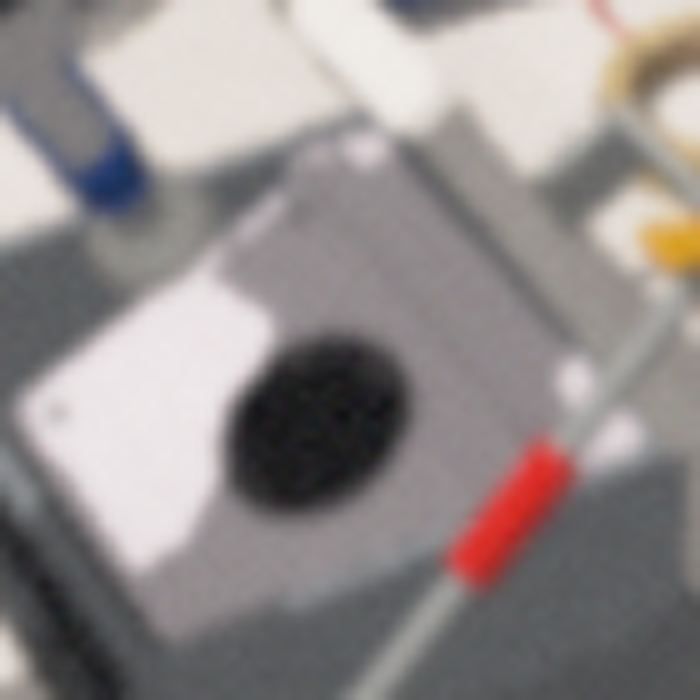

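View pics/t16.png

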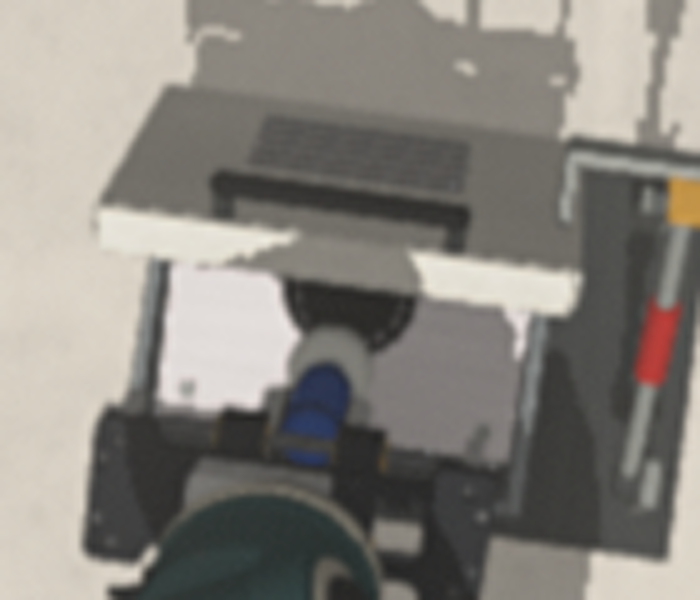

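```bash
python3 - <<'E'
from pr import *
nw=RU@N
for c in((6.1,0,65.4),(9.5,0,58.1)): print(proj('scene',W(*c)),proj('top',W(*c)))
robot.move_linear(press(0),.15); robot.pause(.2)
F0=robot.get_state()['force']
for k in (-3,-4,-4.5,-5,-5.5,-6,-6.5,-7,-7.5):
    robot.move_linear(press(k),.03)
    s=robot.get_state(); dF=s['force']-F0
    print(k,round(s['time'],2),'axial',round(dF@nw,1),'pos',round((s['ee_pos']-press(0))@nw*1e3,2))
    if dF@nw>34: break
robot.move_linear(press(110),.2)
s=robot.get_state(); print(s['time'],s['opening'])
g=grab('scene','17'); crop(g,275,160,345,230,10,'s17')
m=np.uint8(g.max(axis=2)<75); k,l,st,ce=cv2.connectedComponentsWithStats(m,connectivity=4); i=l[202,306]; print(st[i],ce[i])
E
```

```text
[[304.89696455 201.09427881]] [[319.79556176 209.03290598]]
[[305.83901098 202.26054218]] [[320.04283973 208.15899678]]
-3 42.82 axial -0.5 pos -2.99
-4 43.07 axial 0.2 pos -4.05
-4.5 43.32 axial -0.4 pos -4.52
-5 43.57 axial -0.1 pos -5.03
-5.5 43.82 axial 1.2 pos -5.51
-6 44.07 axial 0.7 pos -6.0
-6.5 44.32 axial 14.7 pos -6.23
-7 44.57 axial 28.1 pos -6.41
-7.5 44.82 axial 37.5 pos -6.73
45.55 0.02824687580599091
[298 194  18  17 218] [306.28899083 202.17431193]
```

View pics/s17.png

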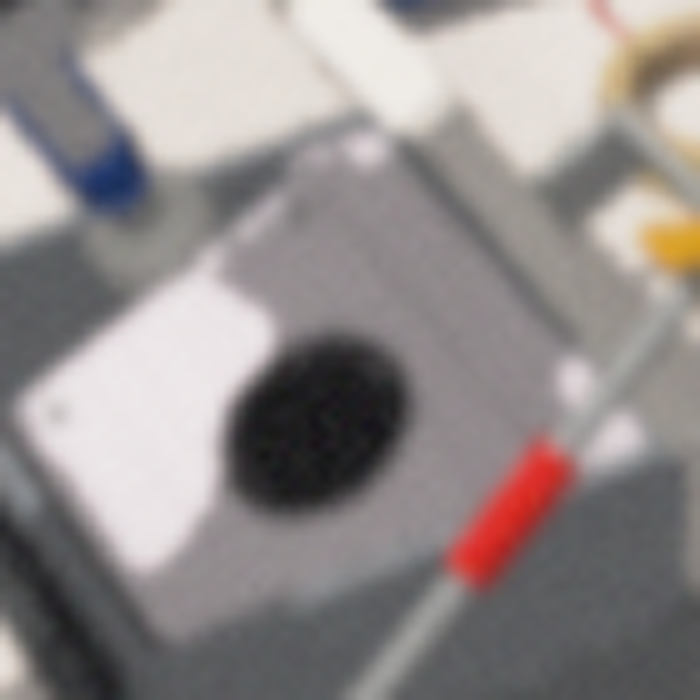

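The orange band has gone. The second press met a hard stop (37 N against the 8 N sliding load), and the cover's centroid at (306.3,202.2) agrees with the home prediction of (305.8,202.3). I'll put the tool back.

```bash
python3 - <<'E'
from pr import *
robot.move_linear(W(-110,-200,330),.25)
O=ori('y',0,-1); P=np.array([.5055,-.396,.085])
robot.move_ptp(P+[0,0,.2],O)
robot.move_linear(P+[0,0,.02],.2)
robot.pause(.2)
s=robot.get_state(); print(s['time'],s['ee_pos'].round(4),s['force'].round(1))
g=grab('scene','18'); crop(g,310,220,410,320,5,'s18')
hit=robot.move_linear(P+[0,0,-.006],.02,threshold=3)
s=robot.get_state(); print(hit,s['time'],s['ee_pos'].round(4),s['force'].round(1))
g=grab('scene','19'); crop(g,310,220,410,320,5,'s19')
E
```

```text
49.1167 [ 0.5059 -0.3962  0.1059] [ 0.5 -0.4 -2.5]
True 50.1333 [ 0.5054 -0.396   0.084 ] [-1.1  0.3  8.7]
```

View pics/s19.png

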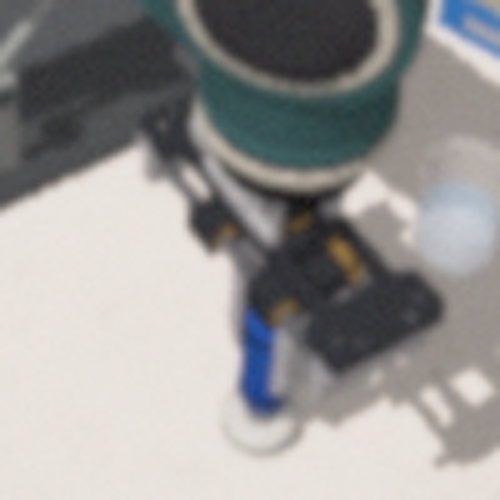

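The tool's pad is on the table at crop (262,425), with contact at almost the same height as when I picked it up. I'll release it and back off.

```bash
python3 - <<'E'
from pr import *
robot.gripper_to(.065)
s=robot.get_state(); print(s['time'],s['force'].round(1))
robot.move_linear(s['ee_pos']+[0,0,.12],.15)
robot.move_linear([.40,-.30,.32],.3)
s=robot.get_state(); print(s['time'],s['force'].round(1))
f=grab('top','20');g=grab('scene','20'); crop(g,230,100,410,320,3,'s20');crop(f,180,110,500,290,2.5,'t20')
E
```

```text
50.9167 [-0.6  0.2  0.1]
52.65 [-0.1 -0.8 -0.3]
```

View pics/s20.png

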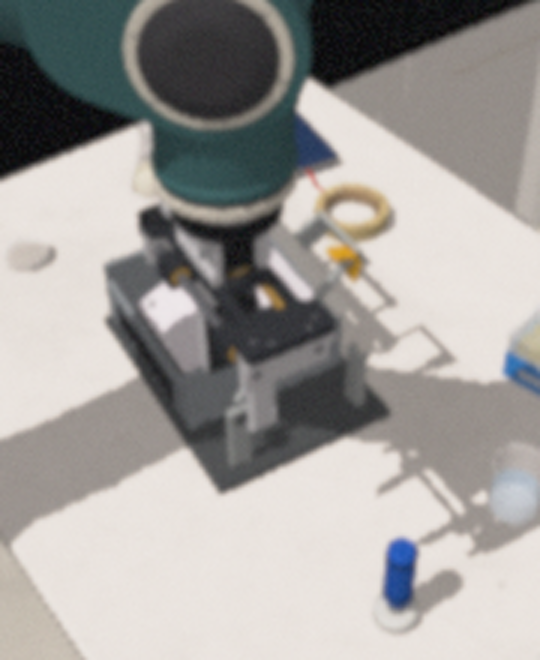

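View pics/t20.png

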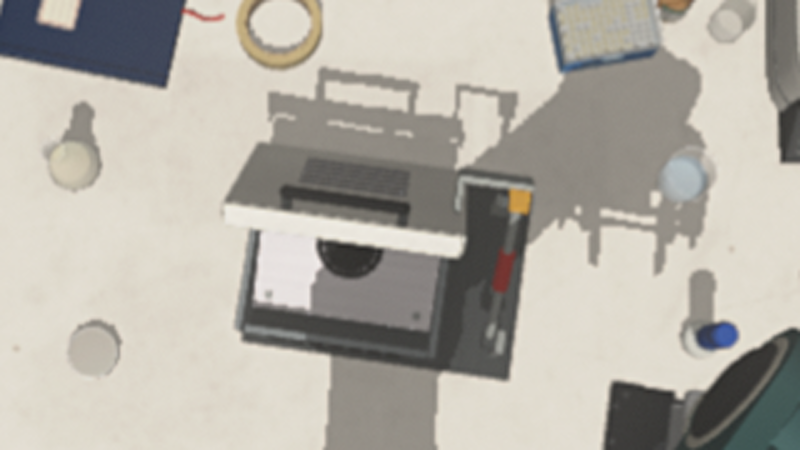

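```bash
python3 - <<'E'
from h import *
robot.sign_off(); print(robot.get_state()['time'])
E
```

```text
the job is handed in; nothing more can be done
the job is handed in; nothing more can be done
```

I completed every step in the order you asked and handed the job in at about 53 s of the 72 s allowed.

- **Hood:** I raised it by the black handle to its stop at about 1.40 rad, and it stayed there by itself.
- **Rod:** I swung it up by the red sleeve. I commanded past the stop, and two camera views put it at about 0.80–0.83 rad.
- **Propping:** I lowered the hood until the notch met the rod tip at about 1.075 rad, then released it. The rod holds it up.
- **Cover:** I pressed the middle with the seating tool along the deck's normal, twice.
- **Tool:** I set it back upright where it had stood.

**Last checks:**
- The last pictures show the hood still propped and the tool upright. The beaker, flask and dish are where they were.
- In the pictures after each press, no orange shows around the cover. Its position in the scene view agrees with the fully home prediction to about half a pixel.
- The second press met a hard stop at 37 N.

**Checks that disagreed or were weak:**
- I never saw the expected 8 N load while the cover was sliding; readings between steps were near zero until the stop. That the cover is fully home rests on the missing orange band, the position match and the hard stop.
- The stop came about 1.5 mm short of my estimate, which is within the measuring error.
- While I raised the hood, the bar slid several millimetres toward the fingertips. I took a fresh grip before lowering it.
- The rod's stop gave no clear rise in force, so its angle was confirmed by camera only.

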